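Unload the orange-capped tubes from the tube rotator into the carrying case

ROBOT

A 6-joint arm with a two-finger parallel gripper is mounted at the origin on the work surface. World frame = base frame: x ahead of the robot, y to its left, z up, the work surface at z = 0. Lengths are in m, angles in rad, forces in N, time in s.
With the tool pointing down it reaches from about 0.375 to 0.975 m from the base axis. Payload 3.8 kg.
Tool frame: the origin (TCP) lies midway between the tips of the shut fingers; the grasp point (between the pads) lies 19 mm behind it; z points along the fingers, y is the line along which they close (so a half turn about z gives the same grasp; the last joint's range is limited). The gripper opens to 88 mm and grips with 3 to 60 N. Pads are 18 mm wide; open, the fingers measure 123 mm over their backs; the gripper's body (75 mm by 187 mm) begins 45 mm behind the grasp point.
Start: joints at [-1.32, 0.264, 1.604, -0, 1.274, -0.037], TCP at [0.192, -0.647, 0.239] pointing down, gripper open.
Joint ranges: [-2.63, 2.63], [-0.94, 2.18], [0.31, 2.57], [-1.31, 4.45], [0, 2.66], [-2.55, 2.55]. Speed limits (rad/s): [2.57, 2.57, 3.14, 3.14, 3.14, 3.14].

INTERFACE

Orientations are given as a rotation vector (axis times angle).
In Python, from cell import manip, inverse_kinematics, cams, order gives the robot as it stands. Calls block until the motion is done:
- manip.move_pose(position, orientation): joint-space move of the TCP to a pose.
- manip.move_linear(position, rate=0.15, rot=None): straight line of the TCP; rot=None keeps the orientation; rate is the mean speed in m/s.
- manip.set_joints(angles): joint-space move.
- manip.set_gripper(opening, force=None): finger opening in m; force is the grip in N (None keeps the last); returns when the fingers have stopped.
- manip.dwell(seconds).
- inverse_kinematics(position, orientation): joint angles nearest the present ones, or None.
- manip.state(): the state.
- cams.capture(name): name is "scene" or "top" or "wrist"; returns a dict with "image" (480x640x3 uint8, blue, green, red), "z_map" (480x640 float32, m along the optical axis (not along the pixel's ray), 0 where there is no reading), "intrinsics" (3x3 intrinsics, pixels), "position" and "orientation" of the camera in the world; the wrist camera has in their place "T_tool_cam" (4x4, takes a point from camera to tool coordinates, whose origin is the TCP and whose axes are the flange's). Camera axes: x right, y down, z forward; pixel columns grow to the right and rows downward; lengths in m; the calibration is good to about 2 mm. A picture is of the moment at which its call begins: read the wrist's pose just before it.
A pose or a line that the arm cannot do raises manip.IKError and nothing moves.
- order.close_job(): hands the job in; it is judged then, once.
The state is a dict: "clock": time; "joint_pos": joint angles; "joint_velocities": joint speeds; "tau": joint torques, N m; "tool_pos": TCP position; "tcp_rot": TCP orientation; "contact_force": force on the tool from outside, world axes, zero at the start; "moment": the same for the moment, N m; "gripper_width": finger opening in m; "grasp_force": force on a finger pad.
Only numpy, scipy, OpenCV 4.12 (cv2) and the standard library are available. Lean on these libraries where they do the work, as an engineer would, in place of code of your own. Each camera call takes 0.05 s, during which the arm holds its last target. There are 200 camera calls.

TASK

Open the blue lid of the carrying case, pushing it up past its balance point until it stays open by itself. Then pull the two orange-capped tubes out of the rotator's spring clips one at a time, laying each gently in its own groove of the case, cap towards the hinge, before taking the next. Leave the blue-capped tube in its clips, the lid open and everything else where it stands.

Things in the scene. Friction and masses are not known exactly. Their poses are not given: they have to be found in the camera images.
- rotator: tube rotator fixed to the bench, rotor locked; origin at bench level under the middle tube position, y along the rotor, x away from its front. Drive box 100 x 78 mm at y = -226 to -148 mm, 154 mm high; bearing post at y = 141 to 155 mm, 138 mm high; base plate 160 x 370 x 16 mm. Between them black rotor end plates at y = +-126 mm carry two rails along y
- rotor_face (a point): middle of the rotor, in the plane of the tubes' axes, 138 mm above the bench; z points out of the rotor's face. The rotor slopes 40 degrees, up towards the rotator's +x: the tubes lie up the slope, caps uppermost, at y = -72, 0 and 72 mm from here. The rails lie 22 mm or more below the tubes' axes; between them the space behind each tube's middle is open
- clip_mid (a point): middle of the upper clip of the middle tube. Each tube sits in two steel spring clips, 12 mm wide, centred 35 mm either side of its origin; the 58 mm of tube between them is bare. Jaws reach 20 mm either side of the tube's axis; their lips end 18 mm above it. Pulled straight out along its z (12 to 20 N, most at about 6 mm) past 14 mm the jaws push it out; 40 mm clears the lips
- tube_a: white 50 ml sample tube with orange screw cap, closed, 116 mm long, 40 to 75 g, bears a firm grip (60 N). Origin on its axis midway between its two clips; x along the axis to the cap, z at the start straight out of the clips. Body 30 mm in diameter from x = -44 to +42 mm, cap 34 mm in diameter from +42 to +57 mm, taper to the tip at -59 mm
- tube_b: white 50 ml sample tube with orange screw cap, closed, 116 mm long, 40 to 75 g, bears a firm grip (60 N). Origin on its axis midway between its two clips; x along the axis to the cap, z at the start straight out of the clips. Body 30 mm in diameter from x = -44 to +42 mm, cap 34 mm in diameter from +42 to +57 mm, taper to the tip at -59 mm
- tube_blue: to be left alone: as tube_a in size and axes, but with a blue cap
- tube_a_cap (a point): centre of the outer face of tube_a's cap, 57 mm along x from its origin
- tube_b_cap (a point): centre of the outer face of tube_b's cap, 57 mm along x from its origin
- case: grey carrying case fixed to the bench, 150 (x) x 168 (y) x 55 mm high, walls 5 mm; origin at bench level under its middle, x towards the hinge. Inside, two white cross ribs 8 mm thick at x = +-33 mm have V notches that make two grooves along x; a tube within 4 mm of the middle has its cap clear of the ribs. Between the ribs fingertips may go down to 10 mm above the bench
- groove_left (a point): where a tube's origin lies when it rests in the +y groove: case x = 0, y = 36, z = 42 mm
- groove_right (a point): where a tube's origin lies when it rests in the -y groove: case x = 0, y = -36, z = 42 mm
- lid (a joint): angle of the case's blue lid (rad): 0 shut, grows as it opens. The lid is 150 x 168 x 28 mm, 0.25 kg, hinged on the far (+x) rim, with no catch; below about 1.4 rad it falls shut, beyond that it falls open, to its stop at 1.9 rad.
- lid_hinge (a point): middle of the hinge line, which runs along the case's y: case x = 75, z = 55 mm
- lid_handle (a point): middle of the black bar handle on the lid's front: a round bar 10 mm thick and 100 mm long along the case's y, its axis 32 mm out from the lid's front face, 182 mm from the hinge line and 12 mm above it when shut; it moves with the lid. It may turn in the grip as the lid swings.
- bottle: amber reagent bottle, 60 mm wide, 115 mm high, origin under its middle; bystander
- jar: clear specimen jar with white cap, 66 mm wide, 78 mm high, origin under its middle; bystander
- tipbox: green pipette-tip box, 82 x 120 x 60 mm high, shut, origin under its middle; bystander
There are look-alikes about, which are no part of the job. What is shaped like the tube_a but yellow is not meant.

How it is judged:
By the outcome, as a careful person would: the job done as asked, in the order asked, and still so for the second after the job is handed in, with the robot touching nothing.
It also fails if it takes over 72 s, if anything falls off the work surface, if the arm or the gripper's body presses on something with over 40 N, if the wrist force passes 120 N, or if a joint passes its speed limit or range.

## Working session

There is one attempt and no reset: what is moved stays moved. The work goes in short steps, each a Python script; the robot and the scene stay as the last script left them, time stands still between calls to the robot, and variables do not carry over. Pictures are saved under pics/ and viewed, at most 10 in all, crops included, and the job is handed in when it is done.

```bash
ls; mkdir -p pics; python3 - <<'E'
from cell import manip,cams
import cv2,numpy as np
for n in ["scene","top"]:
    c=cams.capture(n); cv2.imwrite(f"pics/{n}0.png",c["image"]); np.savez(f"{n}0.npz",**c)
    print(n,c["intrinsics"],c["position"],c["orientation"],(c["z_map"]>0).mean())
print(manip.state())
E
```

```text
pics
scene [[496.22304984   0.         320.46984729]
 [  0.         496.22304984 231.91538724]
 [  0.           0.           1.        ]] [0.90984489 0.27466815 0.99800358] [-1.21405772 -2.5583107   0.70641249] 0.9959928385416666
top [[547.45463181   0.         340.71294091]
 [  0.         547.45463181 252.36402943]
 [  0.           0.           1.        ]] [ 0.34696225 -0.08050193  1.33839165] [-2.14231396  2.18305375 -0.12458084] 0.9959016927083333
{'clock': 0.1, 'joint_pos': array([-1.31989273e+00,  2.64669454e-01,  1.60523181e+00,  2.69931345e-06,
        1.27366663e+00, -3.68913381e-02]), 'joint_velocities': array([ 7.53185439e-04, -8.85709656e-04, -4.25231646e-03,  9.44564816e-05,
       -5.96064400e-04,  1.25395013e-03]), 'tau': array([-1.20067314e-03, -5.03621686e+01, -3.58071506e+01,  7.29979179e-02,
        2.32806627e-02, -4.80373126e-05]), 'tool_pos': array([ 0.19143929, -0.64662707,  0.23752116]), 'tcp_rot': array([-3.10717931e+00, -4.50225811e-01,  3.27141145e-04]), 'contact_force': array([ 0.39578301, -0.80482298,  0.2037664 ]), 'moment': array([ 0.01206868, -0.03444355, -0.02990054]), 'grasp_force': 0.0, 'gripper_width': 0.08814022223741713}
```

View pics/scene0.png

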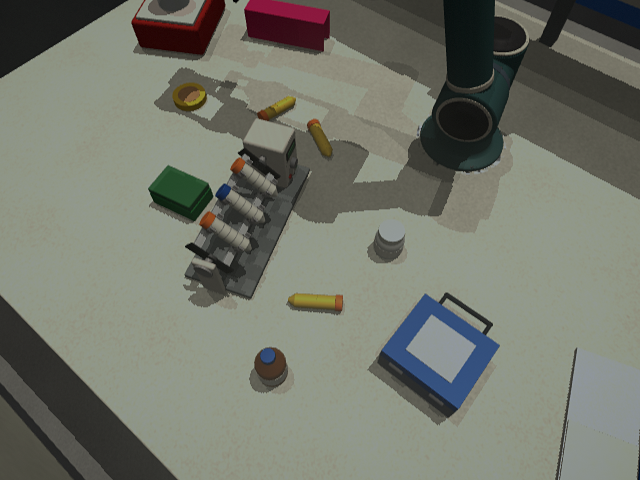

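View pics/top0.png

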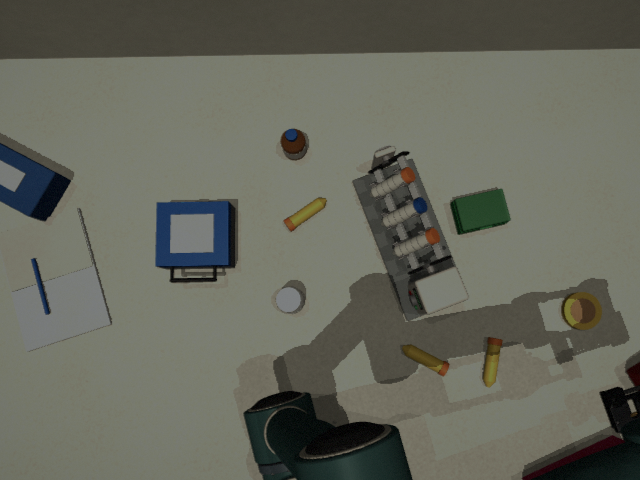

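Top view: the case is at px (195,235), with its handle at (193,275). A second blue box at (30,180) is a look-alike with no grey case body or bar handle seen. The rotator holds an orange cap at (408,175), a blue cap at (420,206) and an orange cap at (432,237). The yellow-bodied tubes (305,213), (425,360) and (492,362) lie loose on the bench and are not meant. Next I measure these and crop to confirm.

```bash
cat > h.py <<'E'
import numpy as np,cv2
from scipy.spatial.transform import Rotation as R
def cloud(c,T=None):
    K=c["intrinsics"]; z=c["z_map"].astype(float); v,u=np.mgrid[:480,:640]
    P=np.dstack([(u-K[0,2])/K[0,0]*z,(v-K[1,2])/K[1,1]*z,z])
    if T is None: T=np.eye(4); T[:3,:3]=R.from_rotvec(np.ravel(c["orientation"])).as_matrix(); T[:3,3]=c["position"]
    P=P@T[:3,:3].T+T[:3,3]; P[z==0]=np.nan; return P
def wcloud(manip,cams):
    s=manip.state(); c=cams.capture("wrist"); T=np.eye(4); T[:3,:3]=R.from_rotvec(s["tcp_rot"]).as_matrix(); T[:3,3]=s["tool_pos"]
    T=T@c["T_tool_cam"]; return c,cloud(c,T),T
def hsv(im): return cv2.split(cv2.cvtColor(im,cv2.COLOR_BGR2HSV))
E
python3 - <<'E'
from h import *
np.set_printoptions(precision=4,suppress=True)
for n in ["top","scene"]:
    c=dict(np.load(n+"0.npz")); P=cloud(c); H,S,V=hsv(c["image"])
    print(n,"bench z",np.nanmedian(P[...,2]))
    for col,m in dict(blue=(H>100)&(H<130)&(S>120)&(V>60),orange=(H>5)&(H<16)&(S>150)&(V>100)).items():
        nn,L,st,ce=cv2.connectedComponentsWithStats(m.astype(np.uint8))
        for i in range(1,nn):
            if st[i,4]>40:
                q=P[L==i]; q=q[~np.isnan(q[:,0])]; print(col,ce[i],st[i,4],np.median(q,0),q[:,2].min(),q[:,2].max())
    if n=="top":
        m=(P[...,2]>.076)&(P[...,2]<.092); m[:, :140]=0; m[:,250:]=0
        q=P[m][:,:2].astype(np.float32); r=cv2.minAreaRect(q*1000); print("lid rect",r)
        hm=(V<60)&(P[...,2]>.04)&(P[...,2]<.09); hm[:, :140]=0; hm[:,250:]=0; hm[:265]=0; q=P[hm]; print("handle",len(q),np.median(q,0),q.min(0),q.max(0))
cr=cv2.imread("pics/top0.png"); sc=cv2.imread("pics/scene0.png")
a=cv2.resize(cr[135:325,340:480],None,fx=2.8,fy=2.8,interpolation=cv2.INTER_CUBIC);b=cv2.resize(cr[120:310,130:270],None,fx=2.8,fy=2.8,interpolation=cv2.INTER_CUBIC)
cv2.imwrite("pics/crop1.png",np.hstack([a,b]))
E
```

```text
top bench z -0.00010568557797041578
blue [290.6238 134.0891] 101 [0.764  0.0273 0.115 ] 0.10777938415117272 0.11933264444783198
blue [ 24.3339 181.6446] 1809 [0.6682 0.6549 0.0797] 0.07108336425805617 0.09122352709673454
blue [192.0408 233.8133] 2817 [0.5394 0.2609 0.0827] 0.07424377400224791 0.09051681318435012
blue [418.1429 206.5286] 70 [ 0.5749 -0.25    0.1821] 0.17423089622704313 0.1890988135323548
blue [ 39.5306 286.2789] 147 [0.4283 0.6441 0.0186] 0.01186932817837838 0.02695986151774865
orange [407.3984 175.0078] 128 [ 0.646  -0.2298  0.1793] 0.16199914844894336 0.18998491301682585
orange [289.0164 223.6393] 61 [0.5682 0.0409 0.0318] 0.021020264593274218 0.03904924437328128
orange [432.0227 236.0076] 132 [ 0.5114 -0.2781  0.179 ] 0.16300195113670113 0.19175075422850152
orange [443.6552 369.4138] 58 [ 0.2173 -0.3189  0.0326] 0.02462635089392573 0.03902312723987045
lid rect ((540.8515014648438, 261.9573059082031), (155.18739318847656, 171.45176696777344), 0.3203299641609192)
handle 403 [0.4449 0.2599 0.07  ] [0.4309 0.1785 0.0402] [0.4708 0.3427 0.0861]
scene bench z 0.0008063375878692991
blue [223.4237 190.5678] 118 [ 0.585  -0.2488  0.1807] 0.16864153547313265 0.1891091227486824
blue [440.8144 351.3682] 4310 [0.5549 0.2697 0.0832] 0.07593833916424675 0.08936565424644283
blue [267.2349 355.3253] 166 [0.7675 0.0285 0.1153] 0.11014701562646945 0.11918015750213817
orange [238.0187 163.8505] 107 [ 0.5172 -0.273   0.1804] 0.16662862513456334 0.18913010850123624
orange [207.5481 218.5185] 135 [ 0.6521 -0.2247  0.1808] 0.16745976473666802 0.18924003778304066
orange [338.3023 301.7442] 86 [0.5771 0.0433 0.032 ] 0.02266561856636984 0.03961265910881795
```

View pics/crop1.png

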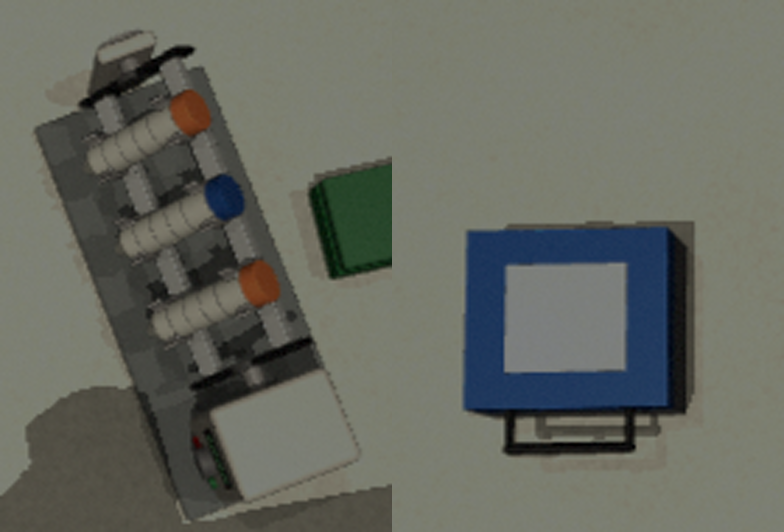

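The crop confirms it: the white-bodied, orange-capped tubes are the outer two in the rotator clips (crop (190,112) and (260,283)), with the blue cap between them. The right case has the bar handle at crop (570,445), and its yaw is about 0. Next I check reachability and take a wrist view of the case.

```bash
cat >> h.py <<'E'
def rv(z,y):
    z=np.array(z,float);z/=np.linalg.norm(z);y=np.array(y,float);y-=z*(y@z);y/=np.linalg.norm(y)
    return R.from_matrix(np.c_[np.cross(y,z),y,z]).as_rotvec()
def lidpose(hx,hy,th,tilt,off=.008,hz=.055):
    "tool pose holding the bar at lid angle th; off = bar nearer the tips than the grasp point"
    a=np.hypot(.182,.012); p=th+np.arctan2(.012,.182)
    bar=np.array([hx-a*np.cos(p),hy,hz+a*np.sin(p)]); z=np.array([np.cos(tilt),0,-np.sin(tilt)])
    return bar+z*(.019-off), z
E
python3 - <<'E'
from h import *
from cell import manip,cams,inverse_kinematics as ik
np.set_printoptions(precision=2,suppress=True)
for s in(1,-1):
    for th in(0,.8,1.7):
        p,z=lidpose(.6158,.261,th,.8); o=rv(z,s*np.array([np.sin(.8),0,np.cos(.8)])); print("lid",s,th,ik(p,o),ik(p-.1*z,o) is not None)
yaw=np.radians(-70.3);x=np.array([np.cos(yaw),np.sin(yaw),0]);y=np.array([-x[1],x[0],0]);n=-x*np.sin(.698)+np.array([0,0,np.cos(.698)])
for s in(1,-1):
    for t in([.638,-.196,.138],[.503,-.245,.138]):
        for d in(0,.1,.2): print("tube",s,d,ik(t+n*(d-.019),rv(-n,s*y)))
    for gy in(.297,.225): print("groove",s,ik([.545,gy,.025],rv([0,0,-1],[0,s,0])),ik([.545,gy,.2],rv([0,0,-1],[0,s,0])))
o=rv([0,0,-1],[0,1,0]); manip.move_pose([.45,.26,.34],o)
c,P,T=wcloud(manip,cams); cv2.imwrite("pics/w1.png",c["image"]); np.savez("w1.npz",P=P,im=c["image"],T=T,K=c["intrinsics"])
print(manip.state()["clock"])
E
```

```text
lid 1 0 None True
lid 1 0.8 [ 0.71 -0.18  2.36 -1.01  0.56  1.48] True
lid 1 1.7 [ 0.5   0.02  2.09 -0.84  0.47  1.16] True
lid -1 0 None True
lid -1 0.8 [ 0.71 -0.18  2.36 -1.01  0.56 -1.66] True
lid -1 1.7 [ 0.5   0.02  2.09 -0.84  0.47 -1.98] True
tube 1 0 [-0.05  0.26  2.   -0.94  0.83  0.25]
tube 1 0.1 [ 0.06  0.13  1.99 -0.84  0.98  0.19]
tube 1 0.2 [ 0.18  0.04  1.94 -0.76  1.16  0.15]
tube 1 0 [-0.17  0.03  2.27 -1.    0.73  0.22]
tube 1 0.1 [-0.04 -0.14  2.26 -0.85  0.92  0.12]
tube 1 0.2 [ 0.12 -0.26  2.2  -0.76  1.14  0.08]
groove 1 [ 0.46  0.37  1.89 -0.    0.88 -1.11] [ 0.46  0.19  1.77 -0.    1.18 -1.11]
groove 1 [ 0.35  0.32  1.96 -0.    0.86 -1.22] [ 0.35  0.13  1.83 -0.    1.18 -1.22]
tube -1 0 None
tube -1 0.1 None
tube -1 0.2 None
tube -1 0 None
tube -1 0.1 None
tube -1 0.2 None
groove -1 [ 0.46  0.37  1.89 -0.    0.88  2.03] [ 0.46  0.19  1.77 -0.    1.18  2.03]
groove -1 [ 0.35  0.32  1.96 -0.    0.86  1.92] [ 0.35  0.13  1.83 -0.    1.18  1.92]
3.4583
```

View pics/w1.png

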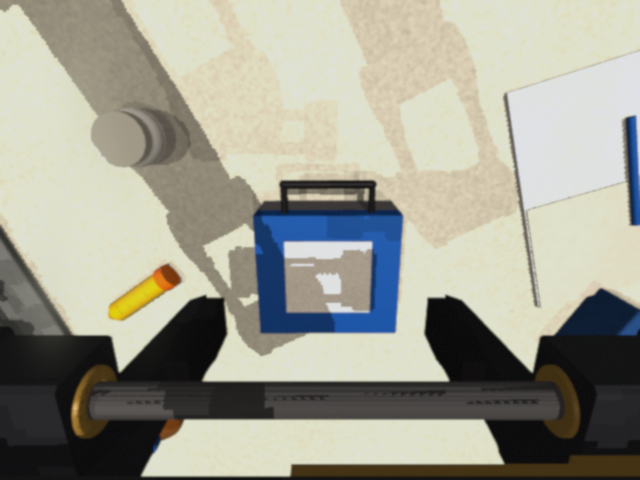

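The wrist view shows the bar at row 184, cols 281–376, and the lid at rows 212–332. I measure both and find a feasible tilt schedule.

```bash
python3 - <<'E'
from h import *
from cell import inverse_kinematics as ik
np.set_printoptions(precision=4,suppress=True)
d=np.load("w1.npz");P=d["P"];T=d["T"];K=d["K"];im=d["im"]
def ray(u,v,z):
    r=T[:3,:3]@np.array([(u-K[0,2])/K[0,0],(v-K[1,2])/K[1,1],1]); return T[:3,3]+r*(z-T[2,3])/r[2]
g=im.max(2).astype(int)
vs=[170+np.average(np.arange(28),weights=np.clip(110-g[170:198,u],0,None)) for u in(300,330,360)]
H,S,V=hsv(im); print("bar",vs,[ray(u,v,.067) for u,v in zip((300,330,360),vs)], "ends",ray(281,184,.067),ray(376,184,.067),"depth",P[182:186,330])
m=((H>100)&(H<130)&(S>120)&(P[...,2]>.075)).astype(np.uint8); m[:,:240]=0;m[:,420:]=0
c=max(cv2.findContours(m,cv2.RETR_EXTERNAL,cv2.CHAIN_APPROX_NONE)[0],key=cv2.contourArea)
b=cv2.boxPoints(cv2.minAreaRect(c)); q=np.array([ray(*p,.083) for p in b]); print(b,q,q.mean(0))
for tilt in(1.1,1.2,1.3,1.4,1.5): print(tilt,[ (lambda p,z: ik(p,rv(z,[np.sin(tilt),0,np.cos(tilt)])) is not None)(*lidpose(.6158,.261,th,tilt)) for th in(0,.2,.4,.8,1.2,1.7)])
E
```

```text
bar [np.float64(185.30322580645162), np.float64(184.2975047984645), np.float64(186.14766081871346)] [array([0.4376, 0.2312, 0.067 ]), array([0.4365, 0.265 , 0.067 ]), array([0.4386, 0.2987, 0.067 ])] ends [0.4362 0.2099 0.067 ] [0.4361 0.3166 0.067 ] depth [[0.4334 0.2649 0.0705]
 [0.4344 0.2649 0.0706]
 [0.4354 0.2649 0.0716]
 [0.4368 0.2649 0.0699]]
[[254. 214.]
 [401. 214.]
 [401. 332.]
 [254. 332.]] [[0.4668 0.1807 0.083 ]
 [0.4668 0.3436 0.083 ]
 [0.6164 0.3532 0.083 ]
 [0.6164 0.1717 0.083 ]] [0.5416 0.2623 0.083 ]
1.1 [True, True, True, True, True, True]
1.2 [True, True, True, True, True, True]
1.3 [True, True, True, True, True, True]
1.4 [True, True, True, True, True, True]
1.5 [True, True, True, True, True, True]
```

```bash
python3 - <<'E'
from h import *
from cell import manip,cams
np.set_printoptions(precision=3,suppress=True)
hx,hy,t=.6172,.263,1.15
f=lambda th:lidpose(hx,hy,th,t)
p,z=f(0); o=rv(z,[np.sin(t),0,np.cos(t)]); out=np.array([-.001,0,0])
manip.set_gripper(.019,15)
manip.move_pose(p-.08*z+out,o); manip.move_linear(p+out,.1)
s=manip.state(); print("at",s["contact_force"],s["tool_pos"]-p)
manip.set_gripper(0,15); s=manip.state(); print("grip",s["gripper_width"],s["grasp_force"],s["contact_force"],s["clock"])
if s["gripper_width"]>.006:
    for th in np.arange(.2,1.79,.2):
        if th>1.75: th=1.78
        manip.move_linear(f(th)[0],.13); s=manip.state(); print(round(th,2),s["contact_force"],s["gripper_width"],s["clock"])
c=cams.capture("scene"); cv2.imwrite("pics/lid.png",c["image"][250:450,330:560])
E
```

```text
at [-0.252 -0.82   0.204] [-0.001  0.     0.   ]
grip 0.009532875608645729 14.997021853923798 [ 7.612 -3.007 -1.729] 7.6333
0.2 [ 1.897  0.413 -0.719] 0.009321948321865512 8.0667
0.4 [-6.032  2.998  2.613] 0.00925987966161168 8.5
0.6 [-8.832  1.281  5.287] 0.009461247474431412 8.9333
0.8 [-8.46  -0.468  8.947] 0.009399854386233059 9.3667
1.0 [-5.608 -0.897  8.8  ] 0.00891769026064846 9.8
1.2 [-3.343 -0.628  7.054] 0.009546573173535959 10.2333
1.4 [-0.743 -0.741  6.362] 0.009607210833076193 10.6667
1.6 [0.236 0.645 3.871] 0.009592467088030078 11.1
```

```bash
python3 - <<'E'
from h import *
from cell import manip,cams
np.set_printoptions(precision=3,suppress=True)
hx,hy,t=.6172,.263,1.15
p,z=lidpose(hx,hy,1.78,t)
manip.move_linear(p,.1); print(manip.state()["contact_force"],manip.state()["gripper_width"])
manip.set_gripper(.03); manip.move_linear(p-.11*z,.15)
manip.set_gripper(.05)
yaw=np.radians(-70.3);x=np.array([np.cos(yaw),np.sin(yaw),0]);y=np.array([-x[1],x[0],0]);n=-x*np.sin(.698)+np.array([0,0,np.cos(.698)])
manip.move_pose(np.array([.57,-.22,.138])+n*.17,rv(-n,y))
c,P,T=wcloud(manip,cams); cv2.imwrite("pics/w2.png",c["image"]); np.savez("w2.npz",P=P,im=c["image"],T=T,K=c["intrinsics"])
s=cams.capture("scene"); cv2.imwrite("pics/s2.png",s["image"])
both=np.hstack([cv2.resize(c["image"],(400,300)),cv2.resize(s["image"],(400,300))]); cv2.imwrite("pics/both2.png",both)
print(manip.state()["clock"])
E
```

```text
[0.85  1.024 2.767] 0.009231577729986862
15.0083
```

View pics/both2.png

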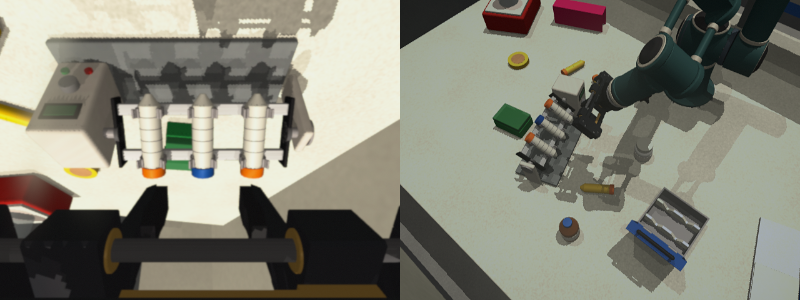

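The lid stands open with both grooves visible. In the wrist view (full-resolution pixels) the caps are orange (303,343), blue (406,345) and orange (504,343). I fit the tube axes from this close view.

```bash
python3 - <<'E'
from h import *
np.set_printoptions(precision=4,suppress=True)
d=np.load("w2.npz");P=d["P"];im=d["im"];H,S,V=hsv(im)
yaw=np.radians(-70.3);x=np.array([np.cos(yaw),np.sin(yaw),0]);y=np.array([-x[1],x[0],0]);n=-x*np.sin(.698)+np.array([0,0,np.cos(.698)])
up=np.cross(y,n); B=np.c_[up,y,n]; o=np.array([.57,-.22,.138])
Q=(P-o)@B
for name,m in dict(orange=(H>3)&(H<16)&(S>150),blue=(H>100)&(H<130)&(S>120)).items():
    m=m&(abs(Q[...,0])<.1)&(abs(Q[...,1])<.12)&(abs(Q[...,2])<.05)
    k,L,st,ce=cv2.connectedComponentsWithStats(m.astype(np.uint8))
    for i in range(1,k):
        if st[i,4]<150: continue
        q=Q[L==i]; print(name,ce[i],st[i,4],"cap slope range",np.percentile(q[:,0],[2,98]),"y",np.percentile(q[:,1],[2,50,98]),"n",np.percentile(q[:,2],[2,50,95]))
        yc=np.median(q[:,1])
        w=(abs(Q[...,1]-yc)<.02)&(abs(Q[...,0])<.02)&(Q[...,2]>.0)&(Q[...,2]<.035)
        for lo in(-.02,0.005):
            r=Q[w&(Q[...,0]>lo)&(Q[...,0]<lo+.015)]
            A=np.c_[2*r[:,1:],np.ones(len(r))]; s=np.linalg.lstsq(A,(r[:,1:]**2).sum(1),rcond=None)[0]
            print("  slope",lo+.0075,"circle y,n,r",s[:2],np.sqrt(s[2]+s[0]**2+s[1]**2),"ext",np.percentile(r[:,1],[1,99]),"top n",np.percentile(r[:,2],90))
E
```

```text
orange [245.5802 276.0916] 393 cap slope range [0.0422 0.055 ] y [-0.0853 -0.0669 -0.0562] n [0.0053 0.0136 0.0159]
  slope -0.0125 circle y,n,r [-0.0718 -0.0003] 0.014571272747892576 ext [-0.0856 -0.0571] top n 0.0143049154694444
  slope 0.0125 circle y,n,r [-0.0718 -0.0003] 0.01458375417604373 ext [-0.085 -0.057] top n 0.014313023035629605
orange [403.0647 276.0785] 433 cap slope range [0.0419 0.0548] y [0.0561 0.0694 0.085 ] n [0.0043 0.0142 0.0167]
  slope -0.0125 circle y,n,r [0.072  0.0001] 0.01445492425510881 ext [0.0571 0.0854] top n 0.014603523882265192
  slope 0.0125 circle y,n,r [ 0.0721 -0.0001] 0.014589285869669975 ext [0.0572 0.0856] top n 0.014561075327011667
blue [323.7517 276.4628] 443 cap slope range [0.0424 0.0546] y [-0.0144 -0.0001  0.0142] n [0.0074 0.0147 0.0167]
  slope -0.0125 circle y,n,r [ 0.0001 -0.0002] 0.014567613210003917 ext [-0.0146  0.0146] top n 0.014410891025360995
  slope 0.0125 circle y,n,r [ 0.0001 -0.    ] 0.014475223230405844 ext [-0.0141  0.015 ] top n 0.014438374972265414
```

The axes match the guess to within 1 mm: radius 14.5 mm, spacing 72 mm, heights right. I pull the +y tube first, checking the clearance of the gripper body.

```bash
cat > t.py <<'E'
from h import *
from cell import manip,cams
np.set_printoptions(precision=3,suppress=True)
yaw=np.radians(-70.3);x=np.array([np.cos(yaw),np.sin(yaw),0]);y=np.array([-x[1],x[0],0]);n=-x*np.sin(.698)+np.array([0,0,np.cos(.698)])
up=np.cross(y,n); B=np.c_[up,y,n]; o=np.array([.57,-.22,.138]); SH=.008; OUT=.003
down=rv([0,0,-1],[0,1,0]); oc=rv(-n,y); C=np.array([.542,.2625,0])
def st(t): s=manip.state(); print(t,"F",s["contact_force"],"w",s["gripper_width"],"g",round(s["grasp_force"],1),"t",round(s["clock"],2)); return s
def pick(ty):
    g=o+y*ty+up*SH+n*(OUT-.019)
    manip.set_gripper(.046)
    manip.move_pose(g+n*.09,oc); manip.move_linear(g,.12); st("at")
    manip.set_gripper(0.02,55); s=st("grip")
    if not .026<s["gripper_width"]<.034: raise SystemExit("bad grip")
    manip.move_linear(g+n*.022,.05); st("mid"); manip.move_linear(g+n*.10,.12); return st("out")
def hover(gy):
    manip.move_pose([.5,.05,.3],down); manip.move_pose(C+[SH,gy,.042+OUT-.019+.06],down)
def lower(gy,grip0=.012):
    p=C+[SH,gy,.042+OUT-.019]; manip.move_linear(p+[0,0,grip0],.1); manip.dwell(.2); f0=manip.state()["contact_force"]
    for d in np.arange(grip0-.002,-.0045,-.001):
        manip.move_linear(p+[0,0,d],.02); manip.dwell(.05); df=manip.state()["contact_force"]-f0
        if df[2]>3: break
    print("stop",d,df)
E
python3 - <<'E'
from t import *
Q=(np.load("w2.npz")["P"]-o)@B
for nm,a,b in(("plate+",.115,.17),("plate-",-.135,-.115),("box",-.18,-.148)):
    m=(Q[...,1]>a)&(Q[...,1]<b)&(Q[...,0]>-.037)&(Q[...,0]<.053); print(nm,m.sum(),np.percentile(Q[m][:,2],99) if m.any() else None)
pick(.072)
c,P,T=wcloud(manip,cams); hover(.036); st("hover")
c2,P2,T2=wcloud(manip,cams); s=cams.capture("scene")
cv2.imwrite("pics/p1.png",np.hstack([cv2.resize(c2["image"],(400,300)),cv2.resize(s["image"][200:440,320:640],(400,300))]))
E
```

```text
plate+ 4228 0.0024569381105551307
plate- 1654 -0.010643357358884508
box 5129 0.030391413996705707
at F [ 0.563 -0.007  0.174] w 0.04604019161740957 g 0.0 t 16.73
grip F [-2.43   2.993  3.75 ] w 0.028511432698673365 g 55.0 t 17.14
mid F [-1.324  1.327  3.379] w 0.02893141942420293 g 55.0 t 17.73
out F [-0.677  0.261 -1.211] w 0.02877128321781916 g 54.9 t 18.53
hover F [ 0.094 -0.176 -0.476] w 0.02875008722932153 g 54.9 t 21.34
```

View pics/p1.png

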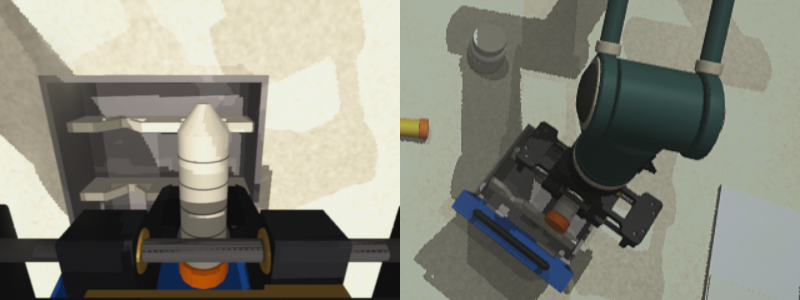

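The tube is held, cap (205,272) towards the hinge, over the +y groove. The empty groove's notch shows at (125,130). I lower it with a force guard.

```bash
python3 - <<'E'
from t import *
def tip(gy):
    c,P,T=wcloud(manip,cams); z0=manip.state()["tool_pos"][2]+.019-OUT
    m=(abs(P[...,1]-C[1]-gy)<.018)&(abs(P[...,2]-z0)<.018)&(P[...,0]<.55)
    print("tip x",np.percentile(P[m][:,0],.5),"want",C[0]-.059,"y",P[m&(P[...,0]<.51)][:,1].mean(),C[1]+gy,"top z",np.percentile(P[m&(P[...,0]<.52)&(P[...,0]>.5)][:,2],95)-z0)
tip(.036); lower(.036); st("low")
manip.set_gripper(.040); st("rel"); p=C+[SH,.036,.026]
manip.move_linear(p+[0,0,.10],.12); 
c,P,T=wcloud(manip,cams); np.savez("w3.npz",P=P,im=c["image"]); s=cams.capture("scene")
cv2.imwrite("pics/p2.png",np.hstack([cv2.resize(c["image"],(400,300)),cv2.resize(s["image"][200:440,320:640],(400,300))]))
m=(P[...,2]>.053)&(P[...,2]<.062)&(abs(P[...,1]-C[1]-.036)<.02)&(P[...,0]<.62)
q=P[m]; print("tube top ridge x range",np.percentile(q[:,0],[1,99]),"y",q[:,1].mean()); st("up")
E
```

```text
tip x 0.48404358941214004 want 0.48300000000000004 y 0.29814383692352303 0.2985 top z 0.013524712239074227
stop 0.0010000000000000078 [-0.87  -2.096  5.295]
low F [-1.06  -1.59   4.223] w 0.02935610087794005 g 55.0 t 25.32
rel F [-0.181  0.133 -1.06 ] w 0.04026346268913333 g 0.0 t 25.7
tube top ridge x range [0.469 0.619] y 0.29839084071039673
up F [ 0.408  0.085 -0.391] w 0.040272626148728015 g 0.0 t 26.77
```

View pics/p2.png

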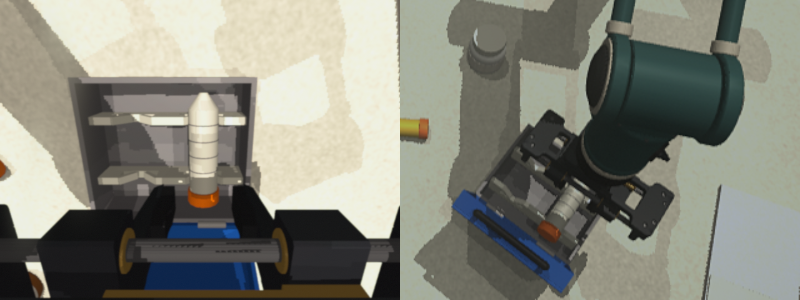

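The first tube lies in the +y groove, cap at (203,200) towards the hinge. Now the second one.

```bash
python3 - <<'E'
from t import *
manip.move_linear(C+[0,.0,.25],.3)
pick(-.072); hover(-.036); st("hover"); lower(-.036); st("low")
manip.set_gripper(.040); st("rel"); p=C+[SH,-.036,.026]
manip.move_linear(p+[0,0,.12],.12)
manip.move_pose([.42,.15,.32],down); st("up")
c=cams.capture("top"); s=cams.capture("scene")
cv2.imwrite("pics/p3.png",np.hstack([cv2.resize(c["image"][120:360,120:440],(400,300)),cv2.resize(s["image"][120:450,130:570],(400,300))]))
E
```

```text
at F [-0.095 -0.406  0.066] w 0.04574230176115979 g 0.0 t 30.25
grip F [-3.303  3.845  4.812] w 0.028637906260834206 g 55.0 t 30.66
mid F [-1.206  1.569  1.925] w 0.028688631832625048 g 54.9 t 31.25
out F [ 0.442  0.633 -0.421] w 0.028886561673257993 g 54.9 t 32.05
hover F [ 0.279  0.271 -1.07 ] w 0.028628490232888555 g 54.9 t 34.58
stop 0.0010000000000000078 [-1.112 -1.853  5.006]
low F [-0.884 -2.006  4.88 ] w 0.02862822913673988 g 55.0 t 38.42
rel F [-0.31   0.633  0.72 ] w 0.04003685285976902 g 0.0 t 38.79
up F [ 0.261 -1.066 -0.676] w 0.04004539303270283 g 0.0 t 40.85
```

View pics/p3.png

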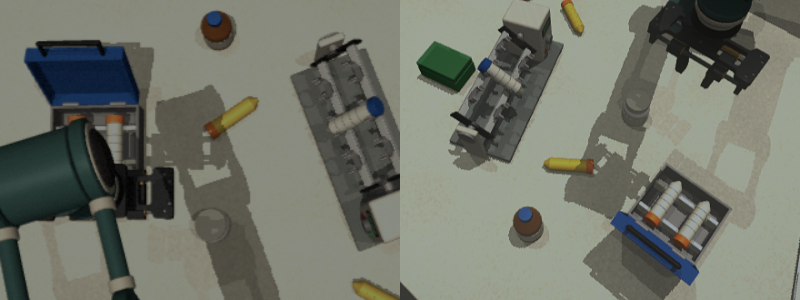

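Both orange-capped tubes lie in their grooves, caps (653,218) and (683,240) towards the hinge. The lid is open, the blue-capped tube is still clipped, and the gripper is clear.

```bash
python3 -c "
from cell import order,manip
print(order.close_job(),manip.state()['clock'])"
```

```text
the job is handed in; nothing more can be done
the job is handed in; nothing more can be done
```

The job is handed in, at about 41 s of the 72 s allowed: the lid stands open, both orange-capped tubes lie in their own grooves with caps towards the hinge, and the blue-capped tube is still in its clips.

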